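Clamp a turned handle in the finishing jig

TASK

Lift the turned wooden handle out of the rack, lay it down in the cork V-rest and let go, then take it again by its slim tail and lay it in the green jig's trough, with the thick part lying level between the jaws and the tail sticking out of the front, the end nearer the robot. Then, with a fingertip on the exposed rim of the recessed thumbwheel, roll the wheel's top towards the handle, in as many strokes as it takes, until the jaw holds the handle tight; move the jaw only by its wheel. Leave the wax tin, bowl, mallet and gouge where they are.

Things in the scene. Friction and masses are not known exactly. Their poses are not given: they have to be found in the camera images.
- handle: The loose turned handle, round, 165 mm long, about 90 g, lying level along its own x. Origin on its axis at the middle of the thick part: thick part (brown) 32 mm in diameter, x from -55 to +55 mm; slim tail (pale) 20 mm in diameter, x from -110 to -55 mm. In the rack only the thick part's middle, x from -55 to +30 mm, can be gripped (the tail is walled in); in the jig only the tail is free. It may be turned about its own x when it rolls.
- tail (a point): Middle of the free tail, on the handle's axis, 85 mm from the handle's origin along its -x: where to grip it the second time.
- rack: Fixed dark wooden rack holding the handle along its x (tail to -x) with the handle's axis 45 mm above the table. Origin on the table under the handle's middle. Base plate 10 mm thick, x -125 to 75, y -45 to 45 mm. Two forked uprights, 68 mm high, at x -112 to -64 and x 36 to 62 mm, 50 to 62 mm across.
- rest_seat (a point): Fixed V-rest: point where the middle of the thick part of a handle lying in it comes, 34 mm above the table, on the V's axis, which is the point's x. Two 90-degree cork V blocks, each 16 mm wide, at x -42 and +42 mm (tops 32 mm above the table, V about 45 mm wide at its mouth), the space between them free for fingers; base board 8 mm thick, 116 x 80 mm. The handle goes in either way round.
- jig: Fixed jig with a trough along its x, open at both ends, front end at -x. Origin on the table. Body x -50 to 50, y -45 to 130 mm. Trough floor 20 mm above the table; fixed cheek's face at y = -20 mm; the jaw's face stands at y = +27 mm minus the jaw's travel; cheek and green deck tops 60 mm above the table.
- jig_seat (a point): Point in the trough where the middle of the thick part of the clamped handle should come: at jig x 0, y -4, z 36 mm (handle axis 36 mm above the table), x along the trough; the front is at -x. While open the trough is 42 to 47 mm wide: put the handle down 3 to 4 mm to the +y side of this point to keep clear of both jaws.
- jaw: The jig's aluminium and cork moving jaw, 90 mm long, top 54 mm above the table; its origin starts less than 5 mm from the jig's origin and moves with it along the jig's -y, towards the fixed cheek, 6 mm per radian of the wheel. Its face is sprung: it gives up to 4 mm (2 N per mm) under pressure, so the jaw is tight once the wheel has gone about 0.25 rad or more past first contact.
- wheel_top (a point): Highest point of the rubber-rimmed thumbwheel, at jig x 0, y 75, z 68 mm; 8 mm of the rim stands above the deck. The wheel has radius 28 mm, rim 12 mm wide, its axle runs along the jig's x. Rolling its top towards the jig's -y (towards the trough) closes the jaw. Stiffness at the rim about 2 N; 5 to 15 N of downward pressure by a fingertip is enough to roll it by friction. It stays where it is left.
- wheel (a joint): Wheel angle in rad, growing as the jaw closes; starts at 0 to 0.8, the jaw meets the handle lying against the fixed cheek at about 2.5; from there the wheel stiffens, is tight from about 2.7 to 3.1, and at about 3.2 goes no further and slips under the finger. The jaw cannot be overtightened by a fingertip.
- wax: Loose yellow tin of wax, 64 mm in diameter, 45 mm high; a bystander. (A cork block and a small wooden finial, under 80 mm high, also lie close in front of the robot, less than 0.37 m from its axis.)
- bowl: Loose small dark wooden bowl, 110 mm across, 50 mm high; a bystander.
- mallet: Loose turned carver's mallet standing on its head, 190 mm high, 76 mm across; a bystander.
- gouge: Loose long tool with a dark handle, about 240 mm, lying; a bystander.
Things that resemble listed ones, but are neither listed nor needed, are in the scene too. What is shaped like the handle but blue is not meant. Leave any yellow look-alike of the jig alone.

How it is judged:
On the way, in this order (a step that is already met when the one before it is completed fails the run):
1. the handle lies in the V-rest, let go (z of handle in the frame of rest_seat below 0.005 m and horizontal distance between handle and rest_seat below 0.03 m and angle between the x axis of handle and the x axis of rest_seat, either way round below 0.12 rad and contact force between the fingers and handle below 0.2 N), for 0.2 s.
2. the handle lies in the jig's trough, tail to the front, before the jaw is tight (z of handle in the frame of jig_seat between -0.004 and 0.005 m and x of handle in the frame of jig_seat between -0.025 and 0.025 m and horizontal distance between handle and jig_seat below 0.035 m and x of tail in the frame of jig_seat below -0.05 m and contact force between jaw and handle below 2 N), for 0.2 s.
At the end, for the whole second after the job is handed in: The handle lies at rest on the trough floor (height within 5 mm, within 25 mm of the seat along the trough, in line within 0.06 rad), tail out of the front, and the jaw presses on it with more than 2 N (z of handle in the frame of jig_seat between -0.004 and 0.005 m and x of handle in the frame of jig_seat between -0.025 and 0.025 m and angle between the x axis of handle and the x axis of jig_seat, either way round below 0.06 rad and x of tail in the frame of jig_seat below -0.05 m and contact force between jaw and handle above 2 N and linear speed of handle below 0.01 m/s); the robot touches nothing.
It fails at once if the jaw is pushed by the gripper instead of by its wheel (contact force between the fingers and jaw above 3 N).
It fails at once if the wax tin, bowl, mallet or gouge is moved by more than 40 mm (distance of any of wax, bowl, mallet, gouge from where it was at the start of the episode above 0.04 m).
It also fails if it takes over 72 s, if anything falls off the work surface, if the arm or the gripper's body presses on something with over 40 N, if the wrist force passes 120 N, or if a joint passes its speed limit or range.

ROBOT

A 6-joint arm with a two-finger parallel gripper is mounted at the origin on the work surface. World frame = base frame: x ahead of the robot, y to its left, z up, the work surface at z = 0. Lengths are in m, angles in rad, forces in N, time in s.
With the tool pointing down it reaches from about 0.25 to 0.725 m from the base axis. Payload 4 kg.
Tool frame: the origin (TCP) lies midway between the tips of the shut fingers; the grasp point (between the pads) lies 19 mm behind it (arm.tcp_to_grasp is the distance from the TCP to the grasp point, in m); x points along the fingers, z is the direction in which the jaws open and shut, and the axes are right-handed (so a half turn about x gives the same grasp; the last joint's range is limited). The gripper opens to 85 mm and grips with 20 to 120 N. Pads are 22 mm wide; open, the fingers measure 114 mm over their backs; the gripper's body (76 mm by 85 mm) begins 54 mm behind the grasp point. The pads swing forward as they close: fully open they stand 13 mm farther back than shut.
Start: joints at [-1.18, 0.241, 0.005, 1.335, 0, 1.571], TCP at [0.19, -0.462, 0.231] pointing down, gripper open.
Joint ranges: [-2.72, 2.72], [-1.05, 1.87], [-1.09, 1.28], [-1.99, 2.15], [-1.42, 1.44], [-3.14, 3.14]. Speed limits (rad/s): [2.79, 2.79, 3.14, 3.14, 3.14, 3.14].

INTERFACE

Orientations are given as a unit quaternion [x, y, z, w].
In Python, from bench import arm, cams, finder gives the robot as it stands.
- The arm moves only by the shell command python3 -m jog 'ROWS' [OPENING] [FORCE]. ROWS is a JSON object of lists of equal length, an entry for each row: "travel": the shift along the tool's x, y, z in cm, a list of three; "twist": the turn about the tool's x in degrees. A call has 1 to 12 rows; each row is the pose to reach, as a shift and turn from the pose commanded when the call began, along the tool's axes at that moment; what a row does not reach only later rows make up. A row lasts 1/10 s, in which the tool goes at most 50 mm and 8.59 degrees, less where a joint would pass 70% of its speed; a pose out of reach is approached as far as the arm can. A call with a gripper value outside its range is refused whole. OPENING is the finger opening in cm, from 0 to 8.54, set as the call begins (- or left out, the last holds). The fingers move at their own pace and stop on an object; FORCE is the grip in N (left out, the last holds). Time passes only in rows, so rows that repeat a pose let the fingers close. It gives the time, the measured TCP pose, the force and the opening at its end, in the units of the state.
- arm.observe(): the state, without advancing time (a new reading comes with each control period).
- cams.camera(name): name is "scene" or "side" or "wrist"; returns (picture, depth): 480x640x3 uint8, blue, green, red; 480x640 float32, m along the optical axis (not along the pixel's ray), 0 where there is no reading.
- cams.get_calibration(name): a dict with "fx", "fy", "cx", "cy" (pixels), "R" (3x3) and "t" (3): a world point X has camera coordinates R X + t. Camera axes: x right, y down, z forward; pixel columns grow to the right and rows downward; lengths in m; the calibration is good to about 2 mm. A picture is of the moment at which its call begins: read the wrist's pose just before it. get_calibration takes no time and is no camera call; for the wrist camera it gives the pose at the moment of the call.
- arm.close_job(): hands the job in, once; it reports no verdict.
Trained networks look in the newest picture that a camera, given by its name, has taken for a name from the list of things; names that differ only in an ending like _2 or _b are one class to them, and where a whole thing is asked for, a point or a joint stands for the part that bears it (a point fixed in the world has none). Each returns a list of dicts, best first, with "p" (0 to 1); they miss things now and then, are a little off and sometimes report something else, mostly with a low value. They report only what shows in the picture. A call takes as long as a camera call. They do not tell look-alikes from the thing itself.
- finder.regions_of(camera, thing): "mask" (480x640 bool, what is visible of it) and "centre" ([column, row] in pixels, amid what is visible of it).
- finder.spot_point(camera, thing): "centre" ([column, row] in pixels: a listed point, or the origin of a listed thing).
The state is a dict: "time": time; "joint_pos": joint angles; "qd": joint speeds; "joint_efforts": joint torques, N m; "position": TCP position; "orientation": TCP orientation; "ft_force": force on the tool from outside, world axes, zero at the start; "torque": the same for the moment, N m; "finger_gap": finger opening in m.
Only numpy, scipy, OpenCV 4.12 (cv2) and the standard library are available. Lean on these libraries where they do the work, as an engineer would, in place of code of your own. Each camera call takes 0.05 s, during which the arm holds its last target.

## Working session

There is one attempt and no reset: what is moved stays moved. The work goes in short steps, Python scripts to look and compute and a shell command to move; the robot and the scene stay as the last step left them, time stands still between calls to the robot, and variables do not carry over. Pictures are saved under pics/ and viewed, and the job is handed in when it is done.

```bash
ls -la; mkdir -p pics
python3 - <<'E'
from bench import arm,cams,finder
import cv2
print(arm.observe())
for c in ["scene","side","wrist"]:
    im,d=cams.camera(c); cv2.imwrite(f"pics/{c}0.png",im)
    k=cams.get_calibration(c); print(c,k)
print(arm.observe()["time"])
E
```

```text
total 12
drwxr-xr-x  3 agent agent 4096 Dec  6 16:51 .
drwxr-xr-x 23 root  root  4096 Dec  6 16:51 ..
drwxr-xr-x  2 agent agent 4096 Dec  6 16:51 pics
{'time': 0.0, 'joint_pos': array([-1.18000640e+00,  2.41428099e-01,  3.70280327e-03,  1.33521785e+00,
        2.35152617e-05,  1.57078928e+00]), 'qd': array([ 1.20328054e-03, -2.54791625e-04, -1.58100934e-03,  1.02498446e-03,
       -8.09084305e-05,  1.14691268e-04]), 'joint_efforts': array([-8.48337222e-04, -3.72320294e+01,  2.52407026e+01,  1.71666738e-02,
       -1.63079435e-04,  7.45698223e-07]), 'position': array([ 0.19021833, -0.46170022,  0.23039725]), 'orientation': array([ 0.39383544,  0.58818964, -0.39297704,  0.5869375 ]), 'ft_force': array([-0.20102693,  0.59577629, -0.69411501]), 'torque': array([-0.02441015, -0.03526019,  0.00478192]), 'finger_gap': 0.08555742396133065}
scene {'fx': 472.39603642914966, 'fy': 472.39603642914966, 'cx': 319.54529648918674, 'cy': 237.43985694925655, 'R': array([[ 0.00530061,  0.99987973,  0.01457513],
       [ 0.71986431,  0.00630144, -0.69408621],
       [-0.69409457,  0.0141712 , -0.71974433]]), 't': array([ 0.03588272, -0.37257098,  1.65946811])}
side {'fx': 561.032363737526, 'fy': 561.032363737526, 'cx': 314.17105743268445, 'cy': 236.35563852579753, 'R': array([[-0.77024789, -0.6377232 , -0.00522681],
       [-0.36936977,  0.45277939, -0.81151512],
       [ 0.51988861, -0.62313718, -0.58430804]]), 't': array([0.42506125, 0.28632412, 1.15934735])}
wrist {'fx': 351.85930663094985, 'fy': 351.85930663094985, 'cx': 313.93743293100425, 'cy': 240.75028529348842, 'R': array([[ 0.38151454, -0.92436115, -0.0017674 ],
       [-0.88386879, -0.36536038,  0.29204066],
       [-0.27059678, -0.10985561, -0.95640427]]), 't': array([-0.49901527, -0.03786942,  0.37981809])}
0.15
```

View pics/scene0.png

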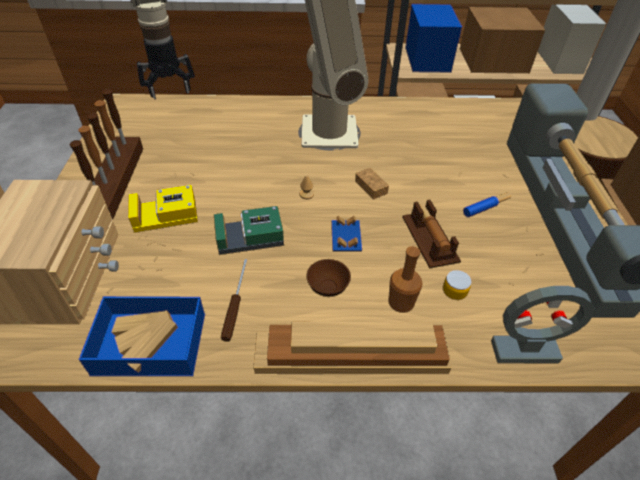

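View pics/side0.png

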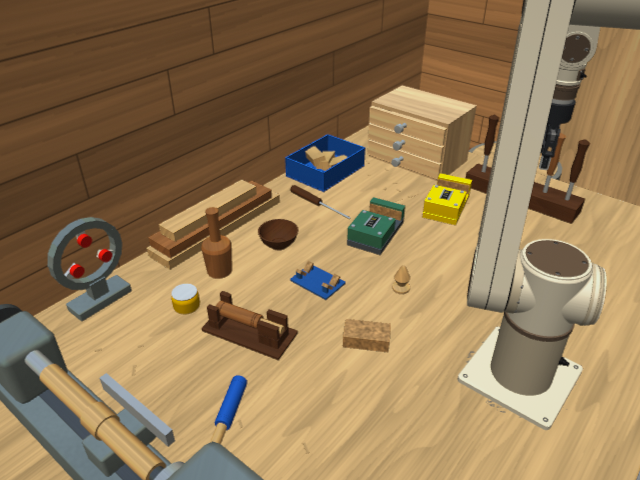

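View pics/wrist0.png

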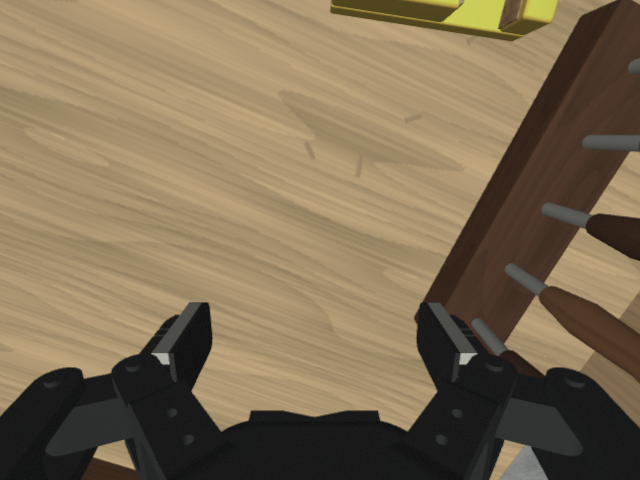

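The handle in the rack shows at scene (433,235) and side (243,318). The look-alikes are the blue one at scene (482,206) and the pale spindle in the lathe at (575,190). The green jig is at (250,230) with a yellow look-alike at (165,205). The V-rest, cork on a blue board, is at (346,233).

```bash
cat > h.py <<'E'
from bench import arm,cams,finder
import cv2, numpy as np
from scipy.spatial.transform import Rotation as Rn
def ray(k,p):
    d=np.array([(p[0]-k['cx'])/k['fx'],(p[1]-k['cy'])/k['fy'],1.]); R=np.array(k['R'])
    return -R.T@np.array(k['t']), R.T@d
def onz(k,p,z):
    o,d=ray(k,p); return o+d*(z-o[2])/d[2]
def tri(obs):
    A=np.zeros((3,3));b=np.zeros(3)
    for k,p in obs:
        o,d=ray(k,p); d=d/np.linalg.norm(d); M=np.eye(3)-np.outer(d,d); A+=M;b+=M@o
    X=np.linalg.solve(A,b)
    return X
def proj(k,X):
    c=np.array(k['R'])@np.asarray(X)+k['t']; return np.array([k['fx']*c[0]/c[2]+k['cx'],k['fy']*c[1]/c[2]+k['cy']])
def cloud(k,d,mask=None):
    m=(d>0) if mask is None else (d>0)&mask
    v,u=np.nonzero(m); z=d[v,u]
    c=np.stack([(u-k['cx'])/k['fx']*z,(v-k['cy'])/k['fy']*z,z],1)
    return (c-np.array(k['t']))@np.array(k['R']),u,v
def tool():
    s=arm.observe(); return np.array(s['position']),Rn.from_quat(s['orientation']).as_matrix(),s
def shift(target):   # cm in tool axes from measured
    p,R,s=tool(); return R.T@(np.array(target)-p)*100
E
python3 - <<'E'
from h import *
K={c:cams.get_calibration(c) for c in ["scene","side"]}
res={}
for c in K:
    cams.camera(c)
    for n in ["handle","tail","rest_seat","jig_seat","wheel_top","rack","jig","jaw"]:
        r=finder.spot_point(c,n)
        print(c,n,[(np.round(x['centre'],1).tolist(),round(x['p'],2)) for x in r[:4]])
        res[c,n]=[x['centre'] for x in r[:4]]
for n in ["handle","tail","rest_seat","jig_seat","wheel_top","rack","jig","jaw"]:
    for a in res['scene',n]:
        for b in res['side',n]:
            X=tri([(K['scene'],a),(K['side'],b)])
            e=max(np.linalg.norm(proj(K['scene'],X)-a),np.linalg.norm(proj(K['side'],X)-b))
            if e<6: print(n,np.round(X,4),round(e,1))
print(arm.observe()['time'])
E
```

```text
scene handle [([434.2, 229.6], 0.87), ([479.6, 208.0], 0.56), ([238.3, 240.1], 0.27)]
scene tail [([502.9, 197.2], 0.89), ([425.4, 210.6], 0.77), ([259.2, 218.9], 0.46)]
scene rest_seat [([345.5, 227.4], 0.69)]
scene jig_seat [([144.8, 208.0], 0.66)]
scene wheel_top [([256.3, 222.6], 0.72)]
scene rack [([432.7, 246.9], 0.73)]
scene jig [([153.4, 219.6], 0.91), ([235.3, 237.8], 0.69)]
scene jaw [([238.3, 240.4], 0.52), ([152.1, 219.4], 0.35)]
side handle [([232.2, 402.7], 0.63), ([237.2, 317.1], 0.57)]
side tail [([217.5, 437.4], 0.61)]
side rest_seat [([317.5, 270.3], 0.84)]
side jig_seat [([453.2, 186.7], 0.97), ([385.5, 212.6], 0.75)]
side wheel_top [([373.2, 216.8], 0.84), ([447.1, 192.4], 0.58)]
side rack [([237.5, 330.8], 0.59)]
side jig [([449.5, 197.3], 0.76), ([381.2, 226.4], 0.59)]
side jaw []
handle [0.5356 0.2737 0.0456] 3.8
handle [0.4032 0.4297 0.0088] 0.3
tail [0.3633 0.5054 0.0172] 0.5
rest_seat [0.5134 0.032  0.0342] 0.4
jig_seat [ 0.4443 -0.5268  0.0397] 0.8
wheel_top [ 0.5206 -0.2097  0.0616] 1.4
rack [ 0.5471  0.2736 -0.0067] 1.8
jig [ 0.4479 -0.5139  0.0032] 2.4
jig [ 0.524  -0.2678  0.0012] 0.6
1.05
```

Run:
```python
from h import *
p,R,s=tool(); print(p,np.round(R,3))
k=cams.get_calibration("wrist"); c=-np.array(k['R']).T@k['t']; 
print("cam in tool",R.T@(c-p), "optical axis in tool",R.T@np.array(k['R'])[2], "cam right in tool",R.T@np.array(k['R'])[0])
K=cams.get_calibration("scene")
t=onz(K,(425.4,210.6),.045);h=onz(K,(434.2,229.6),.045); print(t,h,np.degrees(np.arctan2(*(h-t)[1::-1])))
print("fit shift to above handle",shift([.45,.25,.25]))
# side crop and masks for jig/rest axis
for n in ["rack","jig","rest_seat","handle"]:
    for c in ["scene","side"]:
        kk=cams.get_calibration(c); im,d=cams.camera(c)
        for r in finder.regions_of(c,n)[:3]:
            P,u,v=cloud(kk,d,r['mask']); 
            if len(P)<30: continue
            q=cv2.minAreaRect(P[:,:2].astype(np.float32)*1000)
            print(c,n,round(r['p'],2),np.round(r['centre']),np.round(np.median(P,0),3),"z",np.round(np.percentile(P[:,2],[2,98]),3),"rect",np.round(q[0]),np.round(q[1]),round(q[2],1))
```

```text
[ 0.19046357 -0.46230185  0.23130769] [[-0.     0.925  0.381]
 [-0.     0.381 -0.925]
 [-1.    -0.     0.   ]]
cam in tool [-1.42830230e-01  7.50202206e-02 -1.26433083e-04] optical axis in tool [ 9.56408495e-01 -2.92032168e-01  5.81782996e-05] cam right in tool [1.44657666e-04 6.72974172e-04 9.99999763e-01]
[0.45492316 0.25573399 0.045     ] [0.52948001 0.26731531 0.045     ] 8.82949687154348
fit shift to above handle [ -1.87006378  51.12828432 -55.97522948]
scene rack 0.87 [427. 244.] [0.547 0.25  0.012] z [0.004 0.068] rect [516. 261.] [213.  89.] 13.6
side rack 0.92 [254. 333.] [0.481 0.28  0.013] z [0.005 0.069] rect [526. 247.] [207. 138.] 13.3
scene jig 0.94 [166. 214.] [ 0.462 -0.469  0.052] z [0.005 0.064] rect [ 424. -482.] [132. 176.] 13.9
scene jig 0.93 [250. 230.] [ 0.544 -0.223  0.054] z [0.002 0.064] rect [ 488. -240.] [173. 180.] 11.8
side jig 0.8 [445. 200.] [ 0.419 -0.427  0.053] z [0.003 0.064] rect [ 444. -525.] [101. 291.] 14.4
side jig 0.69 [376. 223.] [ 0.502 -0.192  0.051] z [0.    0.065] rect [ 543. -264.] [141. 273.] 11.6
side jig 0.61 [253. 331.] [0.486 0.28  0.012] z [0.004 0.069] rect [523. 270.] [215.  94.] 13.6
scene rest_seat 0.9 [344. 236.] [0.513 0.033 0.008] z [0.001 0.031] rect [505.  34.] [134.  83.] 1.8
side rest_seat 0.55 [317. 282.] [0.507 0.042 0.009] z [0.002 0.032] rect [510.  33.] [120.  94.] 2.0
scene handle 0.63 [487. 208.] [0.405 0.44  0.025] z [0.008 0.033] rect [392. 454.] [ 32. 170.] 28.0
scene handle 0.56 [432. 228.] [0.538 0.264 0.056] z [0.037 0.062] rect [519. 273.] [162.  58.] 6.2
side handle 0.89 [241. 318.] [0.527 0.278 0.056] z [0.036 0.063] rect [520. 251.] [167.  71.] 16.3
side handle 0.77 [229. 408.] [0.388 0.451 0.027] z [0.011 0.034] rect [392. 452.] [ 33. 152.] 26.6
```

```bash
python3 -m jog '{"travel":[[-1,3,-3],[-2,6,-6.5],[-2,9,-10],[-2,12.5,-13.5],[-2,16,-17],[-2,19.5,-20.5],[-2,23,-24],[-2,26.5,-27.5],[-2,30,-31],[-2,33.5,-34.5],[-2,37,-38],[-2,40,-41]],"twist":[-8.5,-17,-25.5,-34,-42.5,-51,-59.5,-68,-76.5,-85,-93.5,-102]}'
python3 -c "
from h import *
p,R,s=tool();print(p,R.round(3),s['joint_pos'].round(3),shift([.47,.25,.25]))"
```

```text
time: 3.05
position: [0.4047, 0.0717, 0.2516]
orientation: [-0.212, 0.674, 0.212, 0.675]
ft_force: [1.4, -0.6, 0.4]
finger_gap: 0.0856
[0.40469973 0.07167006 0.251596  ] [[ 0.001 -0.571  0.821]
 [ 0.     0.821  0.571]
 [-1.    -0.001  0.001]] [ 0.175  0.054 -0.164  1.352 -0.     1.138] [ 0.17071846 10.90842496 15.5454018 ]
```

```bash
python3 -m jog '{"travel":[[0,2,3],[0,4,6],[0,6,9],[0,8,12],[0,10,14.5],[0,11,15.5],[0,11,15.5],[0,11,15.5],[0,11,15.5]],"twist":[-8.5,-17,-25.5,-34,-42.5,-51,-59.5,-68,-69]}'
python3 - <<'E'
from h import *
k=cams.get_calibration("wrist"); im,d=cams.camera("wrist"); cv2.imwrite("pics/w1.png",im)
p,R,s=tool();print(p,R.round(3),s['joint_pos'].round(3))
for n in ["handle","tail","rack"]:
    for r in finder.spot_point("wrist",n)[:3]: print(n,r['p'],r['centre'],onz(k,r['centre'],0.0 if n=="rack" else .045))
for r in finder.regions_of("wrist","handle")[:2]:
    P,u,v=cloud(k,d,r['mask']); print(r['p'],r['centre'],len(P))
    top=P[P[:,2]>0.05]; c,_,vt=np.linalg.svd(top[:,:2]-top[:,:2].mean(0),full_matrices=False); print(np.percentile(P[:,2],[2,50,99]),np.degrees(np.arctan2(vt[0][1],vt[0][0])),top.mean(0))
E
```

```text
time: 3.95
position: [0.4698, 0.2477, 0.2511]
orientation: [-0.555, 0.438, 0.555, 0.438]
ft_force: [-0.6, 1.0, -0.2]
finger_gap: 0.0854
[0.46986572 0.24756725 0.25119534] [[-0.    -0.973 -0.231]
 [-0.    -0.231  0.973]
 [-1.     0.    -0.   ]] [0.485 0.296 0.131 1.406 0.    0.252]
handle 0.92 [323.7, 281.2] [0.54313691 0.27640827 0.045     ]
handle 0.69 [495.5, 184.2] [0.40270181 0.41647812 0.045     ]
tail 0.98 [579.1, 160.9] [0.36268052 0.48676283 0.045     ]
tail 0.96 [323.7, 203.7] [0.46126679 0.2560626  0.045     ]
tail 0.31 [202.1, 376.8] [0.69465845 0.16677692 0.045     ]
0.83 [320.1, 262.4] 4059
[0.04543687 0.05643216 0.06192727] 13.344177264856777 [0.51906793 0.2664775  0.05684412]
0.73 [512.3, 180.1] 4445<stdin>:8: RuntimeWarning: Mean of empty slice.
  ret = um.true_divide(
Traceback (most recent call last):
IndexError: index 0 is out of bounds for axis 0 with size 0
```

View pics/w1.png

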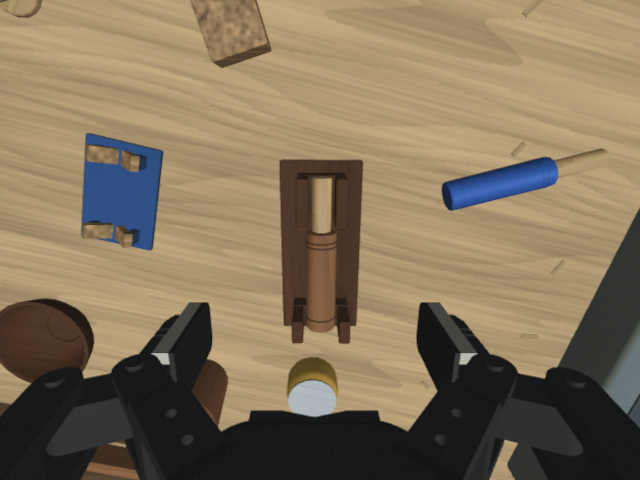

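The wrist picture shows the brown handle in the rack, with its thick part around (320,285) and its pale tail at (322,205). The blue look-alike is at (500,185), and the empty V-rest is at (122,190). The choice is confirmed.

Run:
```python
from h import *
im=cv2.imread("pics/w1.png"); cv2.imwrite("pics/w1c.png",cv2.resize(im[130:360,230:420],None,fx=3,fy=2.6))
k=cams.get_calibration("wrist")
for px in [(321,233),(321,330),(321,177),(321,280)]: print(px,onz(k,px,.05))
print(shift([.534,.2715,.024]))
```

```text
(321, 233) [0.49054423 0.25988866 0.05      ]
(321, 330) [0.59911684 0.28626345 0.05      ]
(321, 177) [0.43575746 0.2465797  0.05      ]
(321, 280) [0.54078576 0.27209349 0.05      ]
[22.74171614 -6.78986877  0.88227993]
```

View pics/w1c.png

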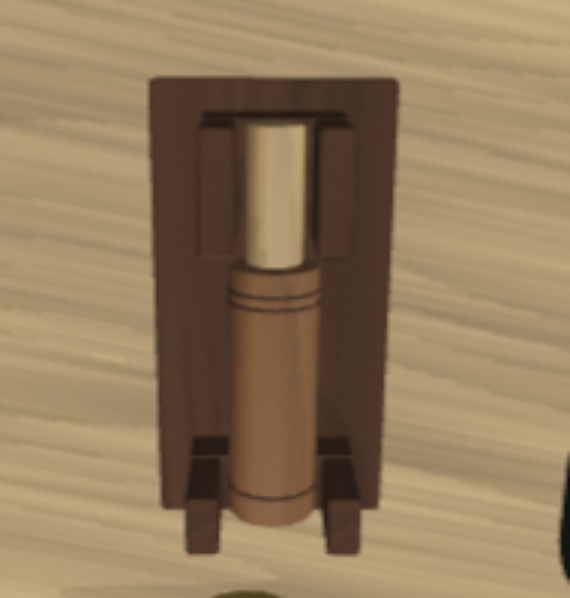

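The close crop confirms it: brown thick part, pale tail at the robot's end, held between the two dark forks. Descending onto it.

```bash
python3 -m jog '{"travel":[[3,-3.5,0.9],[7,-6.9,0.9],[11,-6.9,0.9],[15,-6.9,0.9],[18,-6.9,0.9],[20,-6.9,0.9],[21.5,-6.9,0.9],[22.7,-6.9,0.9],[22.7,-6.9,0.9]],"twist":[0,0,0,0,0,0,0,0,0]}' 6.5
python3 -m jog '{"travel":[[0,0,0],[0,0,0],[0,0,0],[0,0,0],[0,0,0],[0,0,0]],"twist":[0,0,0,0,0,0]}' 2.4 60
```

```text
time: 5.1
position: [0.5337, 0.2714, 0.0225]
orientation: [-0.554, 0.44, 0.555, 0.437]
ft_force: [0.1, -0.5, 0.5]
finger_gap: 0.0651
time: 5.7
position: [0.5361, 0.2726, 0.0258]
orientation: [0.555, -0.437, -0.554, -0.439]
ft_force: [-0.2, -0.2, 6.3]
finger_gap: 0.0303
```

```bash
python3 -m jog '{"travel":[[-2,0,0],[-4.5,0,0],[-8,0,0],[-11,0,0],[-14,0,0],[-14,0,0]],"twist":[0,0,0,0,0,0]}'
python3 - <<'E'
from h import *
kk=cams.get_calibration("scene"); im,d=cams.camera("scene"); cv2.imwrite("pics/s2.png",im)
for n in ["mallet","bowl","wax"]:
    for r in finder.regions_of("scene",n)[:1]:
        P,u,v=cloud(kk,d,r['mask']); print(n,r['p'],r['centre'],np.percentile(P,[2,98],axis=0).round(3).tolist())
r=finder.regions_of("scene","rest_seat")[0]
# board plane z<0.012
P,u,v=cloud(kk,d,r['mask'])
b=im[v,u].astype(int); blue=(b[:,0]>b[:,2]+30)
q=cv2.minAreaRect(P[blue&(P[:,2]>.004),:2].astype(np.float32)*1000);print("board",q)
cork=P[(~blue)&(P[:,2]>.015)]
print(len(cork)); near=cork[cork[:,0]<.51];far=cork[cork[:,0]>.51]; 
for c in(near,far): print(c.mean(0),np.percentile(c,[2,98],axis=0).round(4).tolist())
print(tool()[2])
E
```

```text
time: 6.3
position: [0.5374, 0.2736, 0.1692]
orientation: [0.556, -0.435, -0.554, -0.441]
ft_force: [-0.1, 0.1, -0.3]
finger_gap: 0.0303
mallet 0.76 [408.0, 283.0] [[0.714, 0.124, 0.005], [0.771, 0.19, 0.187]]
bowl 0.86 [328.1, 275.9] [[0.641, -0.069, 0.002], [0.743, 0.029, 0.051]]
wax 0.89 [457.7, 286.6] [[0.673, 0.267, 0.004], [0.729, 0.323, 0.047]]
board ((514.941162109375, 34.22438049316406), (116.73178100585938, 78.20710754394531), 0.5247625112533569)
203
[0.47250462 0.0347946  0.02315931] [[0.4622, 0.0094, 0.0154], [0.4808, 0.0597, 0.0322]]
[0.55549269 0.03494271 0.02355953] [[0.5453, 0.0095, 0.0153], [0.5641, 0.0603, 0.0328]]
{'time': 6.55, 'joint_pos': array([4.70750139e-01, 4.74671668e-01, 1.63008323e-01, 1.26313363e+00,
       4.64838324e-05, 2.37011034e-01]), 'qd': array([ 0.00040571,  0.00460326,  0.00096521,  0.00246909, -0.00301101,
       -0.00092762]), 'joint_efforts': array([ 3.24386201e-03, -4.89519382e+01,  2.55075020e+01,  6.61096637e-03,
        2.21601935e-03,  1.45570125e-04]), 'position': array([0.5336951 , 0.27161858, 0.1621602 ]), 'orientation': array([-0.55428346,  0.43956447,  0.55549649,  0.43700866]), 'ft_force': array([-0.64809163, -0.23952582, -0.93791801]), 'torque': array([ 0.0113373 ,  0.027005  , -0.01623897]), 'finger_gap': 0.03007830998578345}
```

View pics/s2.png

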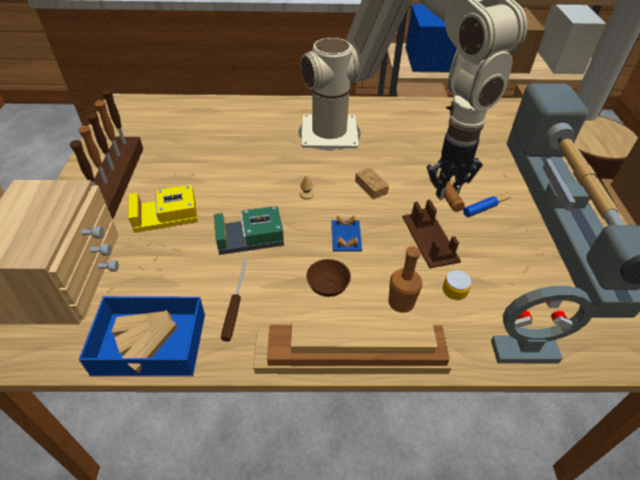

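The handle is lifted and the rack is empty. It is held at scene (455,200). Moving it over the V-rest.

```bash
python3 -m jog '{"travel":[[0,1.2,-3],[0,2.8,-7],[0,4.3,-11],[0,5.5,-15],[2,7,-19],[5,8.3,-22.4],[8,8.3,-22.4],[9.2,8.3,-22.4],[9.2,8.3,-22.4],[9.2,8.3,-22.4]],"twist":[1.5,4,6.5,9,11,12.5,12.5,12.5,12.5,12.5]}'
python3 - <<'E'
from h import *
for c in ["side","scene"]:
    kk=cams.get_calibration(c); im,d=cams.camera(c); cv2.imwrite(f"pics/{c}3.png",im[150:400,180:500] if c=="side" else im[150:330,260:460])
    for r in finder.regions_of(c,"handle")[:1]:
        P,u,v=cloud(kk,d,r['mask']); print(c,r['p'],r['centre'],P.mean(0),np.percentile(P,[2,98],axis=0).round(3).tolist())
k=cams.get_calibration("wrist"); im,d=cams.camera("wrist"); cv2.imwrite("pics/w3.png",im)
p,R,s=tool();print(p,R.round(3),shift([.505,.0345,.0135]))
E
```

```text
time: 7.55
position: [0.5065, 0.0358, 0.0725]
orientation: [-0.504, 0.496, 0.504, 0.496]
ft_force: [0.1, 0.1, -0.6]
finger_gap: 0.0305
side 0.92 [228.8, 406.3] [0.38935585 0.44944174 0.02621844] [[0.355, 0.387, 0.009], [0.425, 0.512, 0.034]]
scene 0.95 [484.4, 205.8] [0.40493285 0.43957837 0.02362039] [[0.358, 0.38, 0.009], [0.439, 0.522, 0.033]]
[0.50710552 0.03577125 0.07348483] [[ 0.002 -1.    -0.017]
 [ 0.    -0.017  1.   ]
 [-1.    -0.002  0.   ]] [ 5.99792079  0.22737876 -0.12464408]
```

View pics/w3.png

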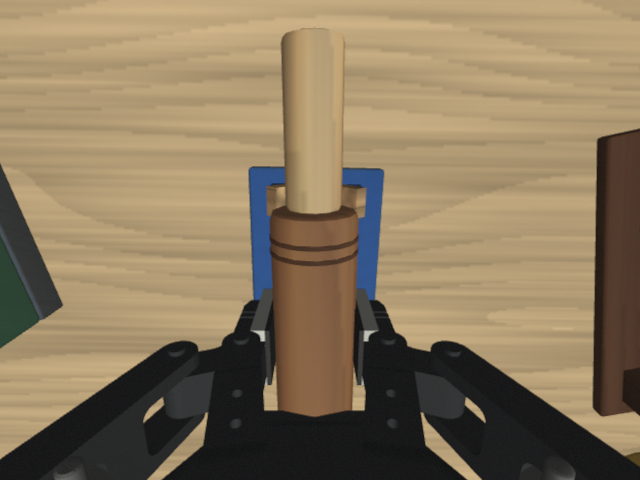

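View pics/side3.png

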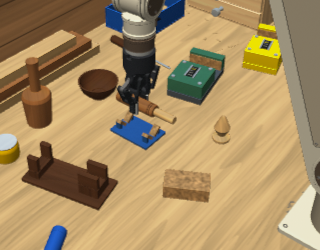

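Run:
```python
from h import *
k=cams.get_calibration("wrist")
print(onz(k,(314,206),.105),onz(k,(314,30),.098),onz(k,(316,168),.008),onz(k,(316,188),.032),shift([.505,.0345,.0135]))
```

```text
[0.45527852 0.03522844 0.105     ] [0.40370667 0.0343354  0.098     ] [0.45251609 0.03639028 0.008     ] [0.46052668 0.03640117 0.032     ] [ 5.99792079  0.22737876 -0.12464408]
```

```bash
python3 -m jog '{"travel":[[2,0,0.1],[4,0,0.1],[5,0,0.1],[5.6,0,0.1],[5.9,0,0.1],[5.9,0,0.1],[5.9,0,0.1]],"twist":[0,0,0,0,0,0,0]}'
python3 -m jog '{"travel":[[0,0,0],[0,0,0],[0,0,0],[0,0,0],[0,0,0]],"twist":[0,0,0,0,0]}' 6.5
```

```text
time: 8.5
position: [0.506, 0.0361, 0.0152]
orientation: [0.504, -0.496, -0.504, -0.497]
ft_force: [-5.3, -1.3, 9.4]
finger_gap: 0.0303
time: 9.0
position: [0.5061, 0.0361, 0.0132]
orientation: [-0.504, 0.496, 0.504, 0.496]
ft_force: [1.2, -0.0, -0.0]
finger_gap: 0.065
```

```bash
python3 -m jog '{"travel":[[-2,0,0],[-5,0,0],[-9,0.5,0],[-12,1,0],[-14,2,0],[-14,2,0]],"twist":[0,0,0,0,0,0]}'
python3 - <<'E'
from h import *
k=cams.get_calibration("wrist"); im,d=cams.camera("wrist"); cv2.imwrite("pics/w4.png",im)
p,R,s=tool();print(s['time'],p,R.round(3),s['joint_pos'].round(3))
for n,z in [("handle",.034),("tail",.034)]:
    for r in finder.spot_point("wrist",n)[:2]: print(n,r['p'],r['centre'],onz(k,r['centre'],z))
r=finder.regions_of("wrist","handle")[0]
P,u,v=cloud(k,d,r['mask']); print(r['p'],r['centre'],np.percentile(P[:,2],[2,50,99]))
c,_,vt=np.linalg.svd(P[:,:2]-P[:,:2].mean(0),full_matrices=False); print(np.degrees(np.arctan2(vt[0][1],vt[0][0])),P.mean(0),np.percentile(P[:,0],[.5,99.5]))
for xs in np.arange(.42,.57,.02):
    m=abs(P[:,0]-xs)<.005
    if m.sum()>5: print(round(xs,2),P[m,1].mean().round(4),np.percentile(P[m,2],98).round(4))
E
```

```text
time: 9.6
position: [0.4873, 0.0359, 0.1564]
orientation: [0.505, -0.495, -0.503, -0.498]
ft_force: [0.5, -0.3, -0.1]
finger_gap: 0.065
9.65 [0.48686644 0.03584741 0.15456175] [[ 0.003 -1.    -0.016]
 [ 0.    -0.016  1.   ]
 [-1.    -0.003  0.   ]] [ 0.074  0.263 -0.171  1.133 -0.     0.058]
handle 0.56 [313.9, 263.8] [0.51444374 0.03676368 0.034     ]
tail 0.59 [317.0, 156.1] [0.42997633 0.03766492 0.034     ]
0.59 [314.3, 233.0] [0.03671735 0.04573355 0.05084357]
0.05867765615538206 [0.48575506 0.03618735 0.04529985] [0.40390991 0.56535295]
0.42 0.0361 0.045
0.44 0.0365 0.045
0.46 0.0365 0.0505
0.48 0.0362 0.0508
0.5 0.0361 0.0506
0.52 0.0363 0.0508
0.54 0.0364 0.0507
0.56 0.0362 0.0508
```

View pics/w4.png

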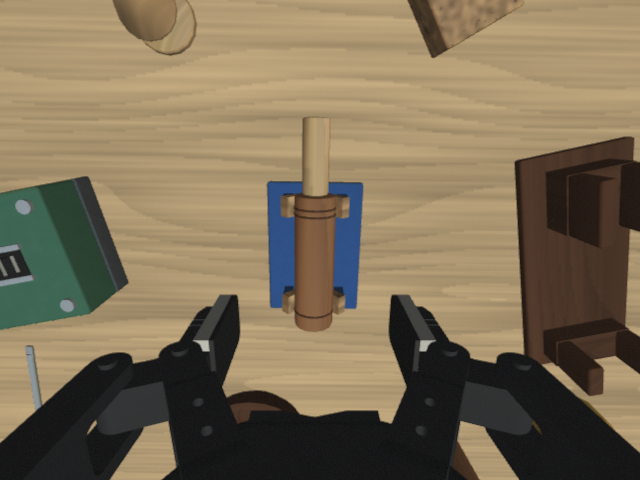

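The handle is let go in the V-rest: thick part (315,265), tail (316,155), level with its axis about 35 mm up. Taking the tail next.

```bash
python3 -m jog '{"travel":[[2,3,0],[5,5.7,0],[8,5.7,0],[11,5.7,0],[12.8,5.7,0],[13.6,5.7,0],[14,5.7,0],[14,5.7,0]],"twist":[0,0,0,0,0,0,0,0]}' 5
python3 -m jog '{"travel":[[0,0,0],[0,0,0],[0,0,0],[0,0,0],[0,0,0],[0,0,0]],"twist":[0,0,0,0,0,0]}' 1 100
python3 -m jog '{"travel":[[-2,0,0],[-4.5,0,0],[-8,0,0],[-11,0,0],[-13,0,0],[-13,0,0],[-13,0,0]],"twist":[0,0,0,0,0,0,0]}'
python3 - <<'E'
from h import *
k=cams.get_calibration("wrist"); im,d=cams.camera("wrist"); cv2.imwrite("pics/w5.png",im)
p,R,s=tool();print(s['time'],p,R.round(3),s['joint_pos'].round(3))
im,d=cams.camera("side"); cv2.imwrite("pics/side5.png",cv2.resize(im[100:350,180:500],None,fx=2,fy=2))
E
```

```text
time: 10.6
position: [0.429, 0.0349, 0.0129]
orientation: [-0.504, 0.496, 0.504, 0.496]
ft_force: [-0.7, 0.4, 0.3]
finger_gap: 0.0501
time: 11.2
position: [0.4298, 0.0352, 0.0139]
orientation: [0.504, -0.495, -0.504, -0.497]
ft_force: [-0.2, 2.0, 5.2]
finger_gap: 0.0172
time: 11.9
position: [0.4286, 0.0346, 0.1426]
orientation: [-0.504, 0.496, 0.504, 0.496]
ft_force: [-0.7, -0.2, -1.3]
finger_gap: 0.0171
11.95 [0.42793803 0.03458    0.14194059] [[-0.003 -1.    -0.015]
 [-0.001 -0.015  1.   ]
 [-1.     0.003 -0.001]] [ 0.081  0.169 -0.33   1.075 -0.     0.066]
```

View pics/side5.png

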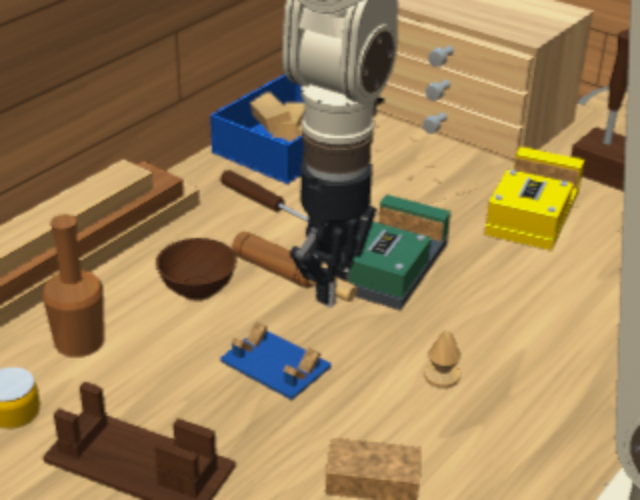

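View pics/w5.png

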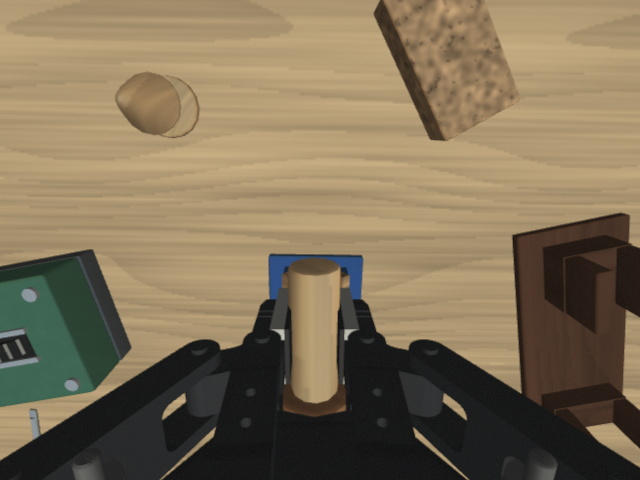

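Held by the tail at wrist (315,330) and about level. Moving it up and over the green jig to measure there.

```bash
python3 -m jog '{"travel":[[-2,-1,-2],[-4,-2.5,-5],[-6,-4,-9],[-8,-6,-13],[-8,-7.5,-17],[-8,-9,-21],[-8,-10.5,-24.5],[-8,-11.5,-27],[-8,-12,-27.7],[-8,-12,-27.7],[-8,-12,-27.7]],"twist":[-1,-2.5,-4,-5.5,-7,-8.5,-10,-10.8,-10.8,-10.8,-10.8]}'
cat > jigview.py <<'E'
from h import *
import sys
k=cams.get_calibration("wrist"); im,d=cams.camera("wrist"); cv2.imwrite(f"pics/{sys.argv[1]}.png",im); np.savez(f"pics/{sys.argv[1]}.npz",im=im,d=d,**k)
p,R,s=tool();print(s['time'],p,R.round(3),s['joint_pos'].round(3))
for n,z in [("jig_seat",.036),("wheel_top",.068),("jig",0),("jaw",0)]:
    for r in finder.spot_point("wrist",n)[:2]: print(n,r['p'],r['centre'],onz(k,r['centre'],z))
E
python3 jigview.py w6
python3 - <<'E'
from h import *
for c in["scene","side"]:
    kk=cams.get_calibration(c); im,d=cams.camera(c); cv2.imwrite(f"pics/{c}6.png",im); np.savez(f"pics/{c}6.npz",im=im,d=d,**kk)
E
```

```text
time: 13.1
position: [0.5526, -0.2392, 0.222]
orientation: [-0.547, 0.447, 0.549, 0.446]
ft_force: [0.4, -0.3, -0.2]
finger_gap: 0.0173
13.15 [ 0.55272458 -0.2388833   0.222568  ] [[-0.002 -0.979 -0.204]
 [ 0.001 -0.204  0.979]
 [-1.     0.002  0.001]] [-0.408  0.453  0.286  1.407  0.    -0.613]
jig_seat 0.87 [280.2, 179.4] [ 0.52607203 -0.27594299  0.036     ]
jig_seat 0.79 [0.0, 20.4] [ 0.44541135 -0.5236269   0.036     ]
wheel_top 0.75 [73.7, 3.0] [ 0.426305   -0.44421382  0.068     ]
wheel_top 0.68 [378.4, 184.2] [ 0.50877935 -0.19224098  0.068     ]
jig 0.93 [37.7, 28.5] [ 0.44125423 -0.51971713  0.        ]
jig 0.8 [288.4, 174.6] [ 0.52453983 -0.27095412  0.        ]
```

View pics/w6.png

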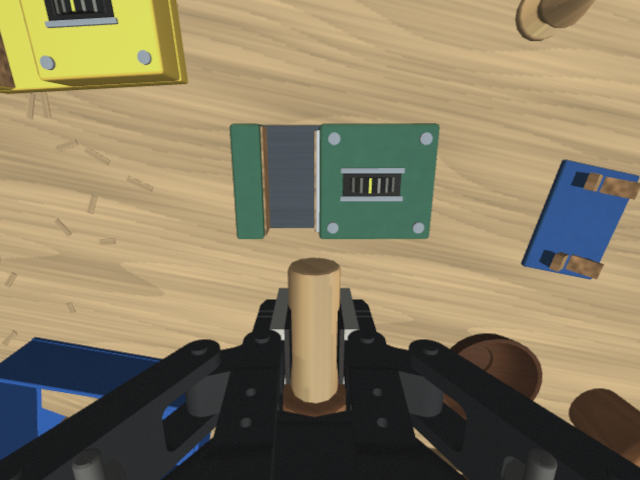

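View pics/side6.png

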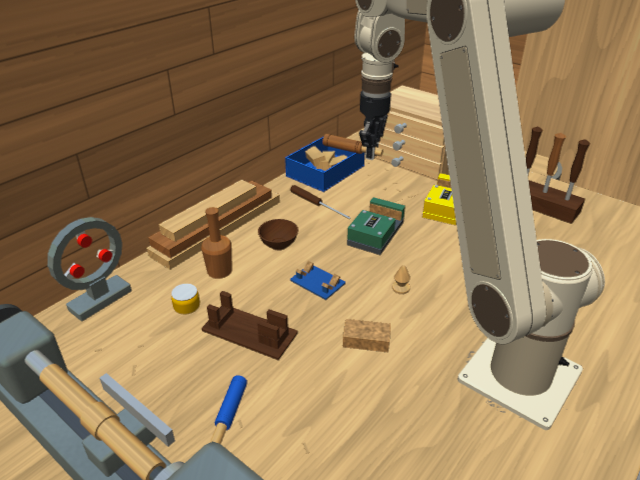

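The wrist view shows the open jig from above: cheek (247,180), trough (290,178), deck (385,180) and wheel rim (372,185). The tail in hand is at (315,320).

Run:
```python
from h import *
z=np.load("pics/w6.npz"); k={n:z[n] for n in["fx","fy","cx","cy","R","t"]}; im=z['im'];d=z['d']
P,u,v=cloud(k,d); b=im[v,u].astype(int)
g=(b[:,1]>b[:,2]+15)&(b[:,1]>b[:,0]+5)&(abs(P[:,2]-.06)<.006)&(u>200)&(u<460)&(v>100)&(v<260)
print(g.sum(),np.percentile(P[g,2],[5,50,95]))
q=cv2.minAreaRect(P[g,:2].astype(np.float32)*1000); print(q)
c=np.array(q[0])/1000; a=q[2]
yaw=np.radians(a if a<45 else a-90)
ex=np.array([np.cos(yaw),np.sin(yaw)]);ey=np.array([-ex[1],ex[0]])
o=c-ey*.0425; print("jig origin",o,"yaw",np.degrees(yaw))
m=(u>200)&(u<460)&(v>100)&(v<260)
L=np.c_[(P[:,:2]-o)@ex,(P[:,:2]-o)@ey,P[:,2]]*1000
fl=m&(L[:,2]>10)&(L[:,2]<26)&(L[:,1]>-30)&(L[:,1]<40)&(abs(L[:,0])<45)
print("floor",np.percentile(L[fl],[1,50,99],axis=0).round(1))
ck=g&(L[:,1]<0); dk=g&(L[:,1]>0); print("cheek y",np.percentile(L[ck,1],[1,99]),"deck",np.percentile(L[dk,1],[1,99]), "x",np.percentile(L[g,0],[.5,99.5]))
jw=m&(L[:,2]>48)&(L[:,2]<57)&(abs(L[:,0])<40)&(L[:,1]>0)&(L[:,1]<50); print("jaw top",jw.sum(),np.percentile(L[jw,1],[2,50,98]) if jw.sum() else 0)
dark=m&(L[:,2]>57)&(L[:,1]>45)&(L[:,1]<105)&(abs(L[:,0])<12)&(L[:,2]>62); print("wheel",dark.sum(),L[dark].mean(0),np.percentile(L[dark],[2,98],axis=0))
# slot gray bars center in px
S=np.array([o[0]+0*1,o[1]]); 
for n,(x,y,zz) in {"seat":(0,-4,36),"wheel":(0,75,68)}.items():
    W=np.r_[o+ex*x/1000+ey*y/1000,zz/1000]; print(n,W,proj(k,W))
# handle in hand, from scene/side depth
for cc in["scene","side"]:
    z=np.load(f"pics/{cc}6.npz"); kk={n:z[n] for n in["fx","fy","cx","cy","R","t"]}
    Q,uu,vv=cloud(kk,z['d'].astype(float)); Q2=Q[(Q[:,2]>.19)&(Q[:,2]<.27)&(Q[:,0]>.6)&(Q[:,0]<.8)&(abs(Q[:,1]+.22)<.06)]
    print(cc,len(Q2),Q2.min(0) if len(Q2) else 0,Q2.max(0) if len(Q2) else 0)
    for xs in np.arange(.60,.72,.015):
        mm=abs(Q2[:,0]-xs)<.006
        if mm.sum()>4: print(round(xs,3),mm.sum(),np.percentile(Q2[mm,2],[2,98]).round(4),np.percentile(Q2[mm,1],[2,98]).round(4))
```

```text
13843 [0.05875301 0.06008999 0.06131998]
((517.1992797851562, -228.3013153076172), (98.61772918701172, 173.9041748046875), 11.723095893859863)
jig origin [ 0.52583451 -0.26991481] yaw 11.723095893859863
floor [[-44.9 -19.4  18.4]
 [ -3.1   2.4  20.1]
 [ 44.1  24.5  22.7]]
cheek y [-43.93130207 -20.67847148] deck [ 30.78896914 127.63994586] x [-49.23265682  48.79507592]
jaw top 468 [25.35075811 27.12978953 29.38990814]
wheel 934 [ 0.28280718 73.76373091 65.08460622] [[-11.38713279  50.47743703  62.09877894]
 [ 11.73170535  98.09670322  68.98771033]]
seat [ 0.52664724 -0.27383137  0.036     ] [282.33018291 180.47717767]
wheel [ 0.51059586 -0.19647923  0.068     ] [372.97760834 185.29218735]
scene 514 [ 0.60055266 -0.24566206  0.22772428] [ 0.69332009 -0.19922395  0.26197716]
0.6 23 [0.2456 0.2593] [-0.2455 -0.2157]
0.615 52 [0.246  0.2595] [-0.2451 -0.213 ]
0.63 56 [0.2436 0.2594] [-0.2405 -0.2098]
0.645 54 [0.2483 0.2606] [-0.2359 -0.2072]
0.66 57 [0.2447 0.2605] [-0.2344 -0.2035]
0.675 59 [0.2476 0.2598] [-0.23   -0.2001]
0.69 136 [0.2301 0.2591] [-0.2267 -0.2   ]
side 360 [ 0.60019651 -0.2329736   0.22645408] [ 0.68637022 -0.19147455  0.26181562]
0.6 21 [0.2335 0.2593] [-0.2295 -0.2105]
0.615 56 [0.2324 0.2607] [-0.23   -0.2082]
0.63 52 [0.2321 0.2596] [-0.2289 -0.2035]
0.645 46 [0.2329 0.2601] [-0.2241 -0.1982]
0.66 52 [0.2337 0.2593] [-0.2202 -0.1982]
0.675 48 [0.2341 0.2599] [-0.2148 -0.1946]
```

```bash
python3 -m jog '{"travel":[[0,3,-0.6],[2,6.5,-1.4],[4,9.5,-2],[6.5,11.9,-2.5],[9,11.9,-2.5],[11,11.9,-2.5],[12.2,11.9,-2.5],[12.2,11.9,-2.5],[12.2,11.9,-2.5]],"twist":[0,0,0,0,0,0,0,0,0]}'
python3 - <<'E'
from h import *
o=np.array([.52583,-.26991]);yaw=np.radians(11.72);ex=np.array([np.cos(yaw),np.sin(yaw)]);ey=np.array([-ex[1],ex[0]])
p,R,s=tool(); print(s['time'],p,"jig",(p[:2]-o)@ex,(p[:2]-o)@ey)
print(shift(np.r_[o-ex*.086,.0158]))
for c in["scene","side"]:
    kk=cams.get_calibration(c); im,d=cams.camera(c)
    cv2.imwrite(f"pics/{c}7.png",cv2.resize(im[130:280,300:480] if c=="side" else im[150:290,160:340],None,fx=3.5,fy=3.5))
    Q,uu,vv=cloud(kk,d); L=np.c_[(Q[:,:2]-o)@ex,(Q[:,:2]-o)@ey,Q[:,2]]*1000
    b=im[vv,uu].astype(int)
    m=(L[:,2]>88)&(L[:,2]<150)&(abs(L[:,1])<35)&(L[:,0]>-50)&(L[:,0]<80); L=L[m]; print(c,L[:,0].max())
    for xs in range(-45,60,15):
        mm=abs(L[:,0]-xs)<6
        if mm.sum()>4: print(xs,mm.sum(),np.percentile(L[mm,2],[2,98]).round(1),np.percentile(L[mm,1],[2,98]).round(1))
E
```

```text
time: 14.35
position: [0.4425, -0.2889, 0.1019]
orientation: [0.549, -0.446, -0.548, -0.446]
ft_force: [-0.9, -0.0, -0.4]
finger_gap: 0.0174
14.35 [ 0.44247453 -0.28889554  0.10193262] jig -0.08547418434028671 -0.0016578108500778152
[8.61312136 0.05757389 0.17135623]
scene 55.7611468562426
-45 29 [128.7 138.4] [-17.4  10.8]
-30 39 [122.8 138. ] [-19.2  11.5]
-15 32 [125.2 138.8] [-16.6  10.6]
0 39 [124.4 138. ] [-18.3  11.7]
15 32 [126.4 138.2] [-17.3  10.9]
30 38 [127.2 138.2] [-17.6  10.6]
45 63 [112.5 138.1] [-18.5  10.4]
side 51.909590542489575
-45 45 [112.2 139.6] [-4. 18.]
-30 50 [113.7 138.6] [-4.7 16.9]
-15 48 [112.7 138.7] [-6.7 16.7]
0 49 [113.  138.8] [-9.  19.6]
15 49 [112.3 139.3] [-3.1 18.5]
30 48 [115.1 139.1] [-6.9 16.3]
45 44 [112.3 139.6] [-3.2 16.8]
```

View pics/scene7.png

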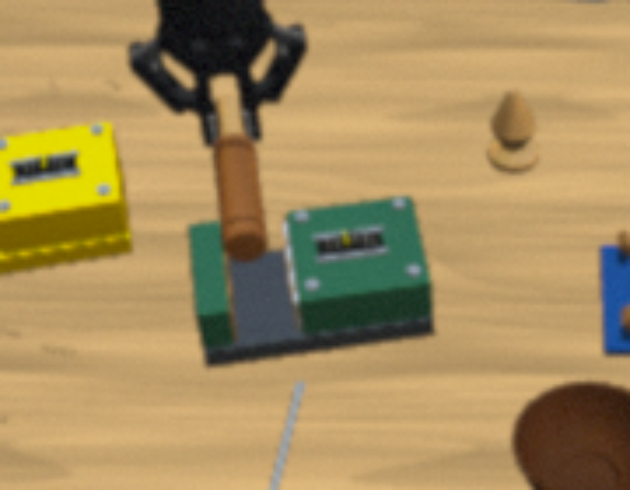

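View pics/side7.png

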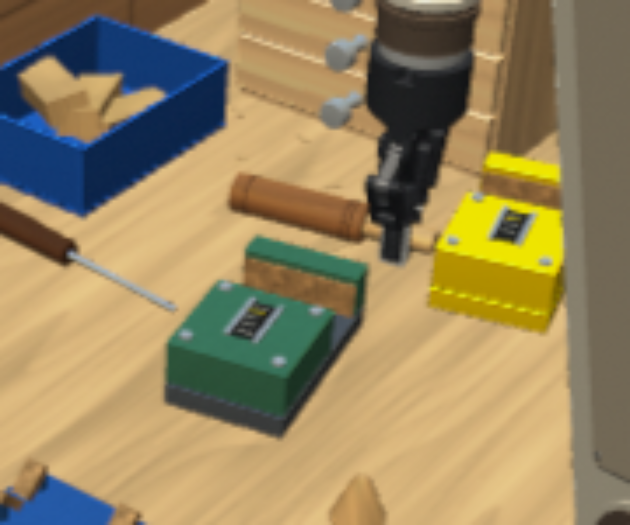

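The held handle is level over the trough, far end at jig x of about +55 mm and axis at y of about 0. Lowering it now.

```bash
python3 -m jog '{"travel":[[2,0,0.1],[4,0,0.1],[5.5,0,0.1],[6.8,0,0.1],[7.6,0,0.1],[8.2,0,0.1],[8.4,0,0.1],[8.4,0,0.1],[8.4,0,0.1]],"twist":[0,0,0,0,0,0,0,0,0]}'
cat > hj.py <<'E'
from h import *
o=np.array([.52583,-.26991]);yaw=np.radians(11.72);ex=np.array([np.cos(yaw),np.sin(yaw)]);ey=np.array([-ex[1],ex[0]])
def tj():
    p,R,s=tool(); return np.r_[(p[:2]-o)@ex,(p[:2]-o)@ey,p[2]]*1000
def loc(c):
    kk=cams.get_calibration(c); im,d=cams.camera(c)
    Q,uu,vv=cloud(kk,d); return np.c_[(Q[:,:2]-o)@ex,(Q[:,:2]-o)@ey,Q[:,2]]*1000,im,uu,vv
E
python3 - <<'E'
from hj import *
print(tj(),tool()[2]['ft_force'])
L,im,u,v=loc("scene"); b=im[v,u].astype(int)
m=(L[:,2]>40)&(L[:,2]<58)&(L[:,1]>-18)&(L[:,1]<20)&(abs(L[:,0])<65)
for xs in range(-45,60,15):
    mm=m&(abs(L[:,0]-xs)<6)
    if mm.sum()>4: print(xs,mm.sum(),np.percentile(L[mm,2],[2,98]).round(1),np.percentile(L[mm,1],[2,98]).round(1))
E
```

```text
time: 15.35
position: [0.4421, -0.2881, 0.0179]
orientation: [0.549, -0.446, -0.548, -0.447]
ft_force: [0.6, 0.3, -1.9]
finger_gap: 0.0172
[-85.64024735  -0.8287638   17.90586959] [ 0.57906833  0.29841849 -1.85001135]
-45 31 [42.7 55.1] [-16.2  11.6]
-30 30 [43.1 55.9] [-16.2  10.4]
-15 35 [40.9 53.7] [-17.8  11.7]
0 35 [42.5 54.9] [-16.2  10.3]
15 38 [42.6 56. ] [-17.   11.8]
30 36 [42.2 55.1] [-16.   11.3]
45 46 [41.1 54.9] [-17.3  11.7]
```

```bash
python3 -m jog '{"travel":[[0.1,0,0],[0.2,0,0],[0.2,0,0]],"twist":[0,0,0]}'
python3 -m jog '{"travel":[[0,0,0],[0,0,0],[0,0,0],[0,0,0],[0,0,0],[0,0,0]],"twist":[0,0,0,0,0,0]}' 5
python3 -m jog '{"travel":[[-1,0,0],[-3.5,0,0],[-7,0,0],[-11,0,0],[-14,0,0],[-14,0,0]],"twist":[0,0,0,0,0,0]}'
python3 - <<'E'
from hj import *
print(tj())
L,im,u,v=loc("wrist"); cv2.imwrite("pics/w8.png",im); 
m=(L[:,2]>46)&(L[:,2]<58)&(L[:,1]>-18)&(L[:,1]<22)&(abs(L[:,0])<60)
for xs in range(-45,60,15):
    mm=m&(abs(L[:,0]-xs)<6)
    if mm.sum()>4: print(xs,mm.sum(),np.percentile(L[mm,2],[2,98]).round(1),np.percentile(L[mm,1],[2,98]).round(1))
E
```

```text
time: 15.7
position: [0.4419, -0.2881, 0.0159]
orientation: [0.549, -0.447, -0.548, -0.446]
ft_force: [0.1, -0.6, 3.4]
finger_gap: 0.0176
time: 16.3
position: [0.4417, -0.2878, 0.0152]
orientation: [-0.548, 0.446, 0.548, 0.446]
ft_force: [-0.5, 0.7, -0.2]
finger_gap: 0.05
time: 16.9
position: [0.4447, -0.2898, 0.1613]
orientation: [0.552, -0.446, -0.544, -0.447]
ft_force: [0.5, -0.3, -0.4]
finger_gap: 0.05
[-83.50408369  -2.98838977 161.31660731]
-45 440 [46.4 52.9] [-12.2  11.5]
-30 416 [46.3 52.6] [-12.4  11. ]
-15 395 [46.2 52.7] [-12.5  11.3]
0 372 [46.4 52.7] [-12.6  10.7]
15 360 [46.5 52.6] [-12.7  10.9]
30 340 [46.1 52.7] [-12.   11.1]
45 304 [46.2 52.8] [-12.2  11.3]
```

View pics/w8.png

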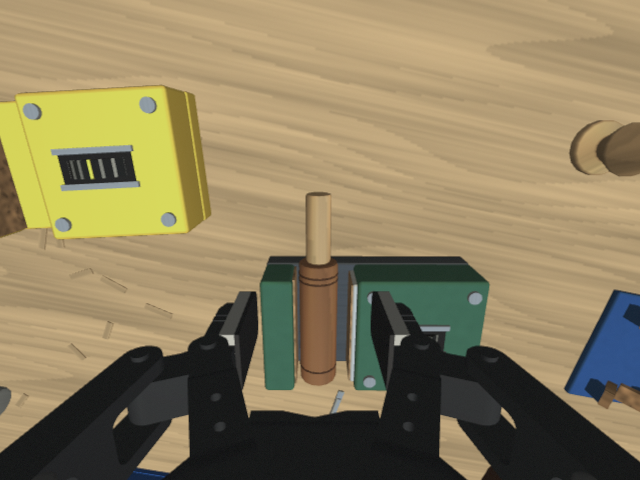

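The handle lies level on the trough floor, brown at (318,320). The tail sticks out of the front at (318,225), and the jaw still stands clear. Closing the fingers and moving above the wheel.

Run:
```python
from hj import *
W=np.r_[o+ey*.087,.085]; print(tool()[2]['time'],tj(),shift(W))
```

```text
16.95 [-84.58543498  -1.89306116 158.66470316] [ 7.36485828 -8.41857122  8.92850084]
```

```bash
python3 -m jog '{"travel":[[0,-2,2],[0,-5,5],[2,-8,8],[4.5,-8.6,8.8],[6.3,-8.6,8.8],[7,-8.6,8.8],[7,-8.6,8.8],[7,-8.6,8.8]],"twist":[0,0,0,0,0,0,0,0]}' 0 60
python3 - <<'E'
from hj import *
L,im,u,v=loc("wrist"); cv2.imwrite("pics/w9.png",im); print(tool()[2]['time'],tj(),tool()[2]['finger_gap'],tool()[2]['ft_force'])
L,im,u,v=loc("side"); cv2.imwrite("pics/side9.png",cv2.resize(im[130:280,300:480],None,fx=3.5,fy=3.5))
print(tj(),tool()[2]['ft_force'],tool()[1].round(3))
E
```

```text
time: 17.75
position: [0.5081, -0.1847, 0.0856]
orientation: [0.548, -0.447, -0.548, -0.447]
ft_force: [-0.5, 0.2, 0.8]
finger_gap: 0.0001
17.8 [ 0.28794805 86.76671235 86.09827374] -8.496424196766741e-05 [0.58460043 0.29035397 0.80229757]
[ 0.44728089 86.66818594 86.34888497] [-0.00362405  0.23146597  0.30501817] [[ 0.002 -0.979 -0.202]
 [-0.001 -0.202  0.979]
 [-1.    -0.002 -0.001]]
```

View pics/w9.png

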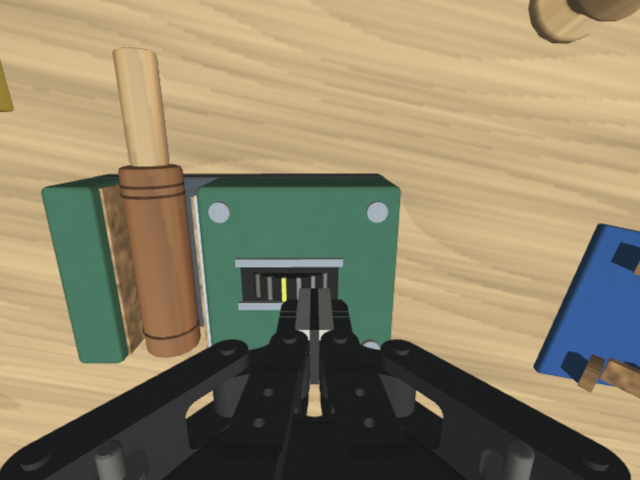

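View pics/side9.png

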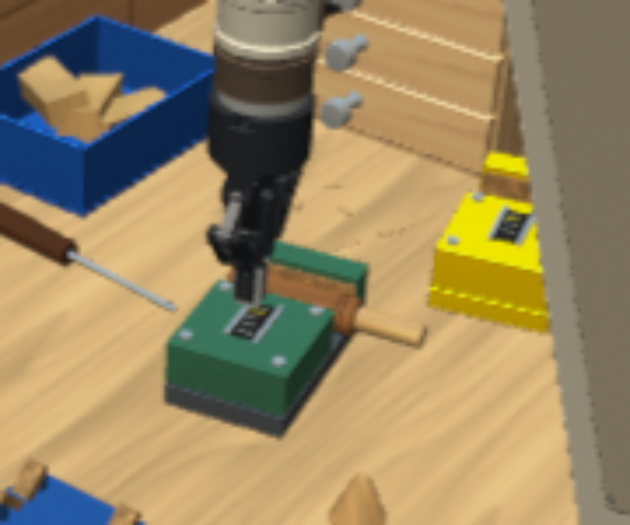

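```bash
python3 -m jog '{"travel":[[1,0,0],[1.6,0,0],[1.8,0,0],[1.9,0,0],[1.9,0,0]],"twist":[0,0,0,0,0]}'
python3 -m jog '{"travel":[[0.1,0,0],[0.1,0,0]],"twist":[0,0]}'
python3 -c "
from hj import *
print(tj())"
```

```text
time: 18.35
position: [0.5077, -0.1843, 0.0669]
orientation: [-0.548, 0.447, 0.548, 0.446]
ft_force: [-2.9, 1.1, 5.4]
finger_gap: -0.0003
time: 18.55
position: [0.5077, -0.1843, 0.0667]
orientation: [0.548, -0.447, -0.548, -0.446]
ft_force: [-4.5, -0.1, 9.6]
finger_gap: -0.0001
[-0.35589293 87.46755004 66.65589466]
```

```bash
python3 -m jog '{"travel":[[0,0,-0.3],[0,0,-0.6],[0,0,-0.9],[0,0,-1.2],[0,0,-1.5],[0,0,-1.8],[0,0,-2.1],[0,0,-2.4],[0,0,-2.4]],"twist":[0,0,0,0,0,0,0,0,0]}'
python3 - <<'E'
from hj import *
L,im,u,v=loc("wrist"); cv2.imwrite("pics/w10.png",im[160:360,160:420]); print(tool()[2]['time'],tj(),tool()[2]['ft_force'])
m=(L[:,2]>40)&(L[:,2]<57)&(abs(L[:,0])<40)&(L[:,1]>17)&(L[:,1]<32); print("jaw",np.percentile(L[m,1],[2,10,25,50,98]).round(1))
E
```

```text
time: 19.45
position: [0.513, -0.209, 0.067]
orientation: [0.549, -0.447, -0.547, -0.446]
ft_force: [-3.7, -1.9, 10.5]
finger_gap: -0.0005
19.5 [-0.22025401 62.28811336 66.9810103 ] [-3.36042889 -1.65250256  9.59628096]
jaw [19.8 20.5 22.1 24.4 28.7]
```

View pics/w10.png

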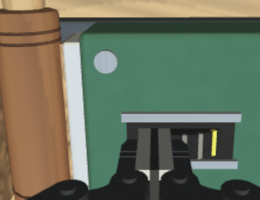

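```bash
python3 -m jog '{"travel":[[-0.8,0,0],[-1.5,0,0.4],[-1.8,0,1.6],[-1.8,0,2.4],[-1.8,0,2.4],[-1.8,0,2.4]],"twist":[0,0,0,0,0,0]}'
python3 - <<'E'
from hj import *
L,im,u,v=loc("wrist"); cv2.imwrite("pics/w11.png",im); print(tool()[2]['time'],tj(),tool()[2]['ft_force'])
m=(L[:,2]>50)&(L[:,2]<57)&(L[:,0]<0)&(L[:,0]>-45)&(L[:,1]>13)&(L[:,1]<32); print("jaw",m.sum(),np.percentile(L[m,1],[2,10,25,50,98]).round(1))
E
```

```text
time: 20.1
position: [0.5078, -0.1835, 0.083]
orientation: [-0.548, 0.446, 0.549, 0.446]
ft_force: [-0.1, 0.0, 0.1]
finger_gap: 0.0001
20.15 [-1.55088445e-02  8.78853885e+01  8.30369683e+01] [-0.32903658  0.37667885 -0.12032229]
jaw 1392 [19.7 20.5 22.1 24.2 28.2]
```

View pics/w11.png

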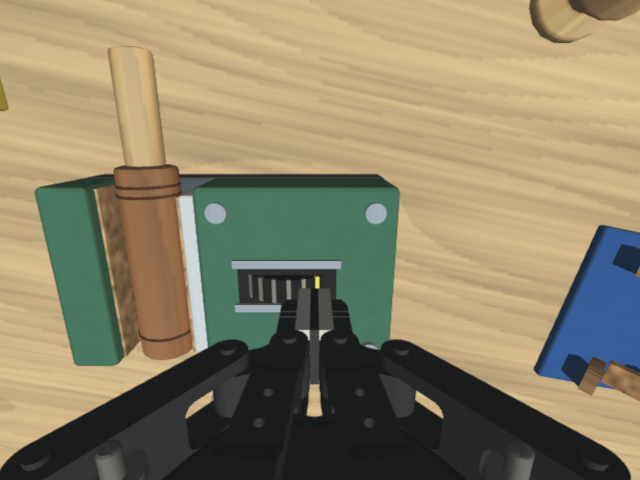

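The jaw strip at (190,275) has widened. The face moved from about 25 to 20 mm, so the stroke works. Next stroke.

```bash
python3 -m jog '{"travel":[[1.2,0,0],[1.7,0,0],[1.85,0,0],[1.85,0,-0.3],[1.85,0,-0.6],[1.85,0,-0.9],[1.85,0,-1.2],[1.85,0,-1.5],[1.85,0,-1.8],[1.85,0,-2.1],[1.85,0,-2.4],[1.85,0,-2.4]],"twist":[0,0,0,0,0,0,0,0,0,0,0,0]}'
python3 -m jog '{"travel":[[-0.8,0,0],[-1.5,0,0.4],[-1.8,0,1.6],[-1.8,0,2.4],[-1.8,0,2.4],[-1.8,0,2.4]],"twist":[0,0,0,0,0,0]}'
cat > look.py <<'E'
from hj import *
import sys
L,im,u,v=loc("wrist"); cv2.imwrite(f"pics/{sys.argv[1]}.png",im); print(tool()[2]['time'],tj(),tool()[2]['ft_force'])
m=(L[:,2]>50)&(L[:,2]<57)&(L[:,0]<0)&(L[:,0]>-45)&(L[:,1]>6)&(L[:,1]<32); print("jaw",m.sum(),np.percentile(L[m,1],[2,10,25,50,98]).round(1))
b=im[v,u].astype(int); w=m&(b.min(1)>150); print("white",w.sum(),np.percentile(L[w,1],[2,50,98]).round(1))
for xs in (-45,-30,-15,0):
    mm=(abs(L[:,0]-xs)<6)&(L[:,2]>46)&(L[:,2]<58)&(abs(L[:,1]+2)<22)&(b[:,2]>b[:,0]+25)&(b[:,2]-b[:,1]>15)
    if mm.sum()>4: print(xs,np.percentile(L[mm,2],98).round(1),np.percentile(L[mm,1],[2,98]).round(1))
E
python3 look.py w12
```

```text
time: 21.35
position: [0.5137, -0.2099, 0.0666]
orientation: [0.549, -0.447, -0.547, -0.446]
ft_force: [-2.8, -2.6, 13.2]
finger_gap: -0.0001
time: 21.95
position: [0.5078, -0.1835, 0.0824]
orientation: [-0.548, 0.446, 0.549, 0.446]
ft_force: [0.2, -0.5, -0.2]
finger_gap: 0.0
22.0 [-2.91044081e-02  8.78911567e+01  8.24818851e+01] [0.20255209 0.07350796 0.08192246]
jaw 2282 [ 6.4 14.5 17.  20.5 26.6]
white 1775 [15.9 21.1 26.7]
-45 53.1 [-19.8  14.1]
-30 53.4 [-19.9  14.8]
-15 53.4 [-19.8  14.7]
0 53.4 [-19.9  14.7]
```

View pics/w12.png

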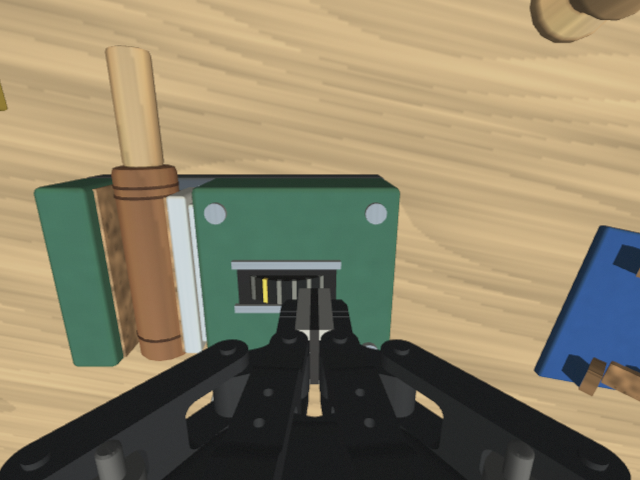

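The jaw has reached the handle: white strip at (185,270), face about 14.5 mm. Continuing.

```bash
python3 -m jog '{"travel":[[1.2,0,0],[1.7,0,0],[1.87,0,0],[1.87,0,-0.3],[1.87,0,-0.6],[1.87,0,-0.9],[1.87,0,-1.2],[1.87,0,-1.5],[1.87,0,-1.8],[1.87,0,-2.1],[1.87,0,-2.4],[1.87,0,-2.4]],"twist":[0,0,0,0,0,0,0,0,0,0,0,0]}'
python3 -m jog '{"travel":[[-0.8,0,0],[-1.5,0,0.4],[-1.8,0,1.6],[-1.8,0,2.4],[-1.8,0,2.4],[-1.8,0,2.4]],"twist":[0,0,0,0,0,0]}'
python3 look.py w13
```

```text
time: 23.2
position: [0.514, -0.2099, 0.0664]
orientation: [0.55, -0.447, -0.546, -0.447]
ft_force: [-2.8, -2.4, 15.9]
finger_gap: 0.0002
time: 23.8
position: [0.5078, -0.1835, 0.0817]
orientation: [-0.548, 0.446, 0.549, 0.446]
ft_force: [0.3, 0.9, -0.7]
finger_gap: 0.0
23.85 [-4.94234253e-02  8.78918288e+01  8.17598815e+01] [-0.13223925 -0.03514822 -0.32596361]
jaw 2483 [10.8 12.3 14.7 18.4 26.6]
white 2085 [12.6 18.8 26.6]
-45 53.3 [-19.9  10.8]
-30 53.4 [-19.9  11.3]
-15 53.5 [-19.9  11.4]
0 53.5 [-19.9  11.3]
```

View pics/w13.png

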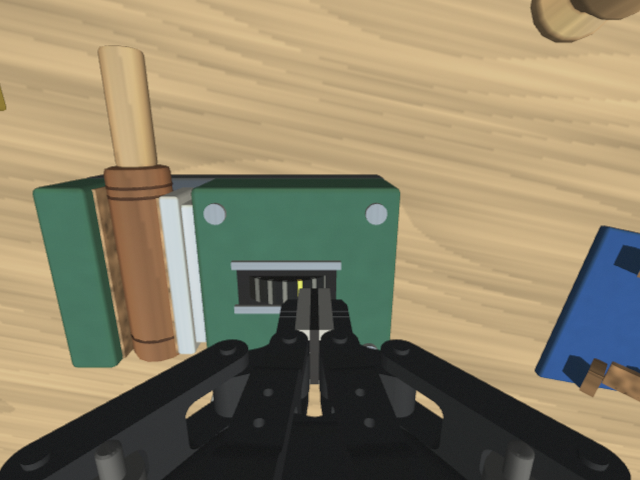

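The handle is now up against the cheek, its edge at 11.3 mm. Another stroke to tighten.

```bash
python3 -m jog '{"travel":[[1.2,0,0],[1.65,0,0],[1.8,0,0],[1.8,0,-0.3],[1.8,0,-0.6],[1.8,0,-0.9],[1.8,0,-1.2],[1.8,0,-1.5],[1.8,0,-1.8],[1.8,0,-2.1],[1.8,0,-2.4],[1.8,0,-2.4]],"twist":[0,0,0,0,0,0,0,0,0,0,0,0]}'
python3 -m jog '{"travel":[[-0.8,0,0],[-1.5,0,0.4],[-1.8,0,1.6],[-1.8,0,2.4],[-1.8,0,2.4],[-1.8,0,2.4]],"twist":[0,0,0,0,0,0]}'
python3 look.py w14
```

```text
time: 25.05
position: [0.5122, -0.201, 0.0675]
orientation: [-0.546, 0.441, 0.552, 0.45]
ft_force: [-9.8, 20.0, 33.5]
finger_gap: 0.0002
time: 25.65
position: [0.5077, -0.1839, 0.0815]
orientation: [-0.548, 0.447, 0.549, 0.446]
ft_force: [-0.4, 0.6, 0.0]
finger_gap: 0.0001
25.7 [-0.19600972 87.65826236 81.57602583] [ 0.93987475 -1.29177637  0.2773297 ]
jaw 2486 [10.8 12.3 14.7 18.3 26.6]
white 2083 [12.6 18.7 26.6]
-45 53.2 [-19.8  10.8]
-30 53.5 [-19.9  11.4]
-15 53.5 [-19.9  11.4]
0 53.3 [-19.8  11.2]
```

View pics/w14.png

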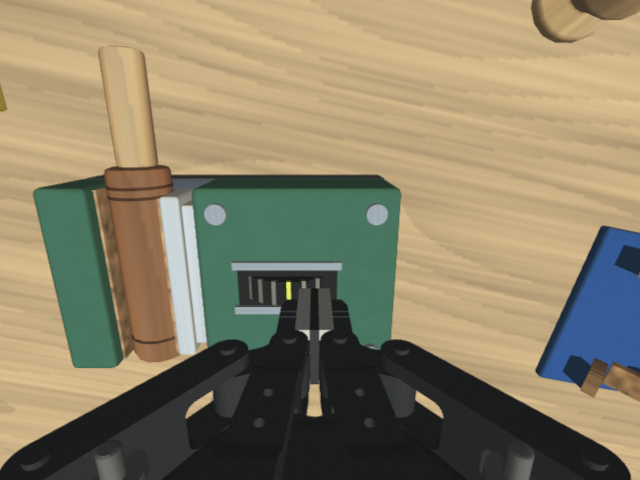

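The finger slipped on the stalled wheel (20 N lateral) and the marks moved only slightly, (300)→(289), so the wheel is at its end. Retreating and checking.

```bash
python3 -m jog '{"travel":[[-3,0,0],[-7,0,0],[-11,0,0],[-14,1,0],[-15,2,0],[-15,2,0],[-15,2,0]],"twist":[0,0,0,0,0,0,0]}'
python3 look.py w15
python3 - <<'E'
from hj import *
L,im,u,v=loc("scene"); cv2.imwrite("pics/scene15.png",im); print(tool()[2]['time'],tool()[2]['ft_force'])
b=im[v,u].astype(int)
kk=cams.get_calibration("scene"); im,d=cams.camera("scene")
for n in ["mallet","bowl","wax","gouge"]:
    for r in finder.regions_of("scene",n)[:1]:
        P,_,_=cloud(kk,d,r['mask']); print(n,r['centre'],np.median(P,0).round(3))
L,im,u,v=loc("wrist"); b=im[v,u].astype(int)
m=(abs(L[:,1]+4)<17)&(L[:,2]>30)&(L[:,2]<58)&(abs(L[:,0])<140)&((b[:,2]-b[:,0])>25)
print("handle x range",np.percentile(L[m,0],[.5,99.5]))
E
```

```text
time: 26.4
position: [0.4878, -0.1883, 0.2307]
orientation: [-0.548, 0.447, 0.549, 0.446]
ft_force: [0.2, -0.0, -0.8]
finger_gap: 0.0003
26.45 [-20.75417329  87.84499003 230.15650473] [ 0.34922443  0.76030416 -0.57084197]
jaw 761 [10.6 12.1 14.3 18.1 27.8]
white 653 [12.7 18.9 27.8]
-45 53.4 [-19.8  10.6]
-30 53.4 [-19.7  11.4]
-15 53.6 [-20.   11.3]
0 53.1 [-19.8  11.2]
26.5 [-0.74015267  0.13934757  1.2219847 ]
mallet [407.0, 283.1] [0.75  0.153 0.09 ]
bowl [329.9, 277.2] [ 0.675 -0.018  0.027]
wax [456.7, 285.1] [0.711 0.291 0.041]
gouge [233.8, 314.0] [ 0.79  -0.243  0.022]
handle x range [-111.50421766   49.82603241]
```

View pics/scene15.png

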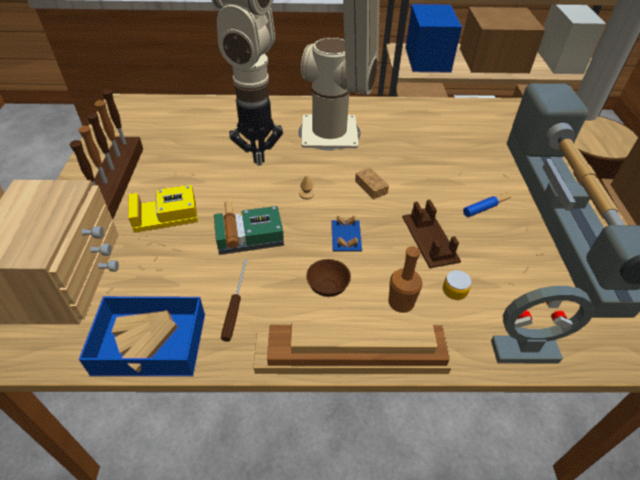

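View pics/w15.png

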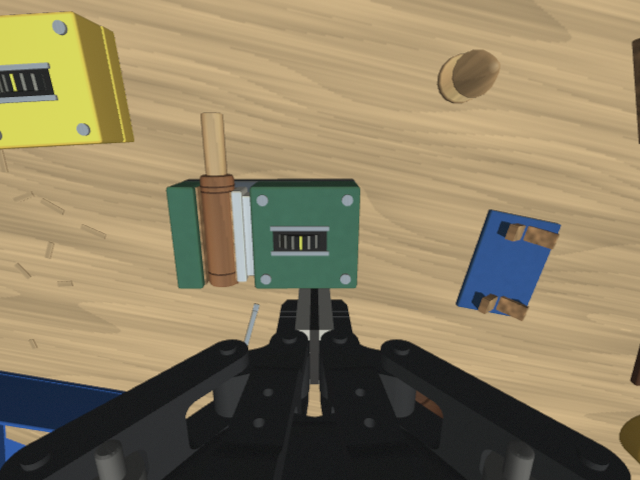

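The clamped handle is at wrist (218,230), with the tail out of the front at (213,140) and the jaw plate against it at (238,235). The bystanders show where they were.

```bash
python3 -c "
from bench import arm
print(arm.close_job(), arm.observe()['time'])"
```

```text
the job is handed in; nothing more can be done
the job is handed in; nothing more can be done
```

The handle is clamped in the green jig and the job is handed in at about 27 s of the 72 s allowed. I lifted it from the rack, laid it in the V-rest and let go. I then took it again by the tail and laid it level in the trough with the tail out of the front. Four fingertip strokes on the wheel closed the jaw.

- **Handle:** it lies against the fixed cheek with its top about 53.5 mm above the table, so the axis is about 37 mm up. It is in line with the trough to within about 0.5 mm, with its middle within about 2 mm of the seat along the trough.
- **Jaw:** I could not measure its pressing force directly. On the last stroke the wheel stalled and slipped under the finger, with about 20 N sideways and 33 N down. That is more than the 5–15 N I meant to use. The jaw plate stands against the handle.
- **Bystanders and arm:** the tin, bowl and mallet show no visible movement in the scene camera, and the gouge is where the first picture shows it. The arm was clear of everything.
- **Disagreements:** the handle's origin in the rack differed by up to about 7 mm between the fixed cameras and the wrist camera. I used the wrist view and depth, and both grasps fitted. The side and scene networks also reported the blue look-alike and the yellow jig, and I ignored both.

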